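# Draw the press guard down with the hook pole

## Task

The satchel flap is loaded in the embossing press, so close the press's clear sliding guard before it runs: take the hook pole from its rest, put its hook down through the steel ring on the guard's top rail and draw the guard down by the ring, gently and by feel, against its return springs until the latch clicks over and holds it down. Keep the hand itself off the guard and press. Then unhook and lay the pole back in both forks of its rest, hook hanging down, leaving everything else on the bench where it is.

Things in the scene. Friction and masses are not known exactly. Their poses are not given: they have to be found in the camera images.
- press: Grey-green two-column bench embossing press, fixed to the bench. Base 260 deep x 340 wide x 75 mm high, crosshead up to 420, air cylinder up to 512 high. -x is its front. Origin: on the bench, midway below the guard, 25 mm behind the base's front face. The guard runs on two upright rods at x 0, y +-140, held at the top by brackets at 398 mm height, clear of the ring; all else stands behind.
- guard (a joint): Clear pane in an aluminium frame, 300 mm wide, 135 high, sliding straight down, 0 = top. Starts at 0 to 0.03. Slides at 0.5 to 3 N and stays put, down to 0.060; from there return springs add 0.11 N per mm. Between 0.088 and 0.108 m, set by hand and different each time, a spring latch (1 to 2 N) clicks over it; 1.5 mm below is a rigid stop. Unlatched it springs up past 0.082. Over 15 N is too much.
- ring (a point): Centre of the steel ring on a short stem in front of the guard's top rail. It lies flat, hole axis vertical: hole 22 mm, bar 8 mm thick, 38 mm over all. 41 mm in front (-x) of the press's origin, 317 mm above the bench less the guard's joint value; 35 mm in front of the rail's face. Rigid on the guard, moves with it. Open above, below and in front. Axes as the press.
- pole: Hook pole, 250 g. Origin on its axis, +x to the hook. Black rubber handle, 20 mm wide (y), 30 high (z), flat sides, x -100 to 105; 10 mm steel shaft on to x 155; 10 mm tail stub to a ball at x -160. Hook below the axis (-z): 8 mm bar bends 25 deg down at x 155, runs 20 mm, then turns 90 deg back and down into a 28 mm prong. Grip hard at the front, near x 90: farther back it twists in the hand.
- hook_tip (a point): Centre of the round end of the hook's prong (radius 4 mm more): in the pole's frame x 161.3, z -33.8 mm. With the pole's hook end raised 25 deg the prong points straight down, the 20 mm bar before it is level, 28 mm above this point, and reaches 20 mm back towards the handle; that level bar bears on the ring's near side when pulling.
- rest: Grey steel pole rest, fixed. Foot 320 x 70 x 8 mm, origin under it; two upright forks 8 mm thick at x -128 and 132 hold the pole's stub and shaft, so that its handle lies free between them along the rest's x axis, hook end to +x. Fork slots: floor 65 mm high, 17 mm wide there, flaring to 43 mm at the top, 92 mm high.
- rest_seat (a point): Where the pole's origin belongs when it lies in the rest: 70 mm above the bench, over the rest's origin. Axes as the rest. At the start the pole lies within 8 mm of it lengthwise; put back, within 25 mm lengthwise will do.
- tray: Grey six-part tray of rivets, 140 x 180 x 40 mm, loose, origin under its centre. Bystander: leave it.
- jar: Clear jar with a steel cap, 68 mm across, 100 high, loose, origin under its centre. Bystander: leave it.
- mallet: Wooden mallet standing on its head, head 72 mm across and 75 high, handle up to 215 mm, loose, origin under its head. Bystander: leave it.

How it is judged:
On the way, in this order (a step that is already met when the one before it is completed fails the run):
1. the hook's prong is down through the ring, with the guard still up (horizontal distance between hook_tip and ring below 0.013 m and z of hook_tip in the frame of ring below -0.006 m and value of joint guard below 0.06 m), for 0.1 s.
2. with the hook still in the ring, the guard is pulled down to its latch (beyond 0.087) (value of joint guard above 0.087 m and horizontal distance between hook_tip and ring below 0.015 m and z of hook_tip in the frame of ring below -0.003 m), for 0.1 s.
At the end, for the whole second after the job is handed in: The guard stays down by itself, held by its latch (beyond 0.0865 m; unlatched it would spring up); the pole lies in both forks of its rest, at rest and released, within 25 mm of where the seat is lengthwise, hook towards the same end as at the start and hanging down (within 0.4 rad) (value of joint guard above 0.0865 m and horizontal distance between pole and rest_seat below 0.025 m and z of pole in the frame of rest_seat between -0.006 and 0.006 m and angle between the x axis of pole and the x axis of rest, either way round below 0.06 rad and x of hook_tip in the frame of rest_seat above 0.1 m and angle between pole's own z axis and vertical below 0.4 rad and linear speed of pole below 0.02 m/s); the robot touches nothing.
It fails at once if the pole loads the guard, its ring or the press with more than 15 N (contact force between pole and press above 15 N).
It fails at once if the fingers or the arm touch the press or its guard (contact force between any of the fingers, the arm and press above 1 N).
It fails at once if a bystander is moved more than 20 mm (distance of any of tray, jar, mallet from where it was at the start of the episode above 0.02 m).
It also fails if it takes over 64 s, if anything falls off the work surface, if the arm or the gripper's body presses on something with over 40 N, if the wrist force passes 120 N, or if a joint passes its speed limit or range.

## Robot

A 6-joint arm with a two-finger parallel gripper is mounted at the origin on the work surface. World frame = base frame: x ahead of the robot, y to its left, z up, the work surface at z = 0. Lengths are in m, angles in rad, forces in N, time in s.
With the tool pointing down it reaches from about 0.375 to 0.9 m from the base axis. Payload 3.1 kg.
Tool frame: the origin (TCP) lies at the very end of the fingers, on their centre line; the grasp point (between the pads) lies 19 mm behind it (manip.pinch_z is the distance from the TCP to the grasp point, in m); z points along the fingers, y is the line along which they close (so a half turn about z gives the same grasp; the last joint's range is limited). The gripper opens to 85 mm and grips with 20 to 120 N. Pads are 22 mm wide; open, the fingers measure 114 mm over their backs; the gripper's body (76 mm by 85 mm) begins 54 mm behind the grasp point. The pads swing forward as they close: fully open they stand 13 mm farther back than shut.
Start: joints at [-1.502, 0.527, 1.433, -0, 1.181, -0.178], TCP at [0.153, -0.606, 0.231] pointing down, gripper open.
Joint ranges: [-3.08, 3.08], [-0.75, 2.2], [0.22, 2.44], [-1.43, 4.57], [0, 2.65], [-2.85, 2.85]. Speed limits (rad/s): [2.79, 2.79, 3.14, 3.14, 3.14, 3.14].

## Interface

Orientations are given as a unit quaternion [x, y, z, w].
In Python, from station import manip gives the robot as it stands.
- The arm moves only by the tool servo_tool, never from a script. Its argument "commands" is one flat list of numbers, 7 for each row, row after row: the shift along the tool's x, y, z each as a share of 500 mm, from -1 to 1, then the turn, a rotation vector about the tool's x, y, z each as a share of 360 degrees, from -1 to 1, then the opening, from -1 (shut) to 1 (fully open). In form: [dx, dy, dz, rx, ry, rz, claw, dx, dy, dz, rx, ry, rz, claw, ...]. A call has 1 to 12 rows; each row shifts and turns the commanded pose from where the row before left it, along the tool's axes as they then stand; what a row does not reach is not made up. A row lasts 1/12 s, in which the tool goes at most 41.7 mm and 7.16 degrees, less where a joint would pass 70% of its speed; a pose out of reach is approached as far as the arm can. A call with a number of a shift or a turn outside -1 to 1 is refused whole. A call with a gripper value outside its range is refused whole. The fingers move at their own pace and stop on an object; "force" is the grip in N (left out, the last holds). Time passes only in rows, so rows that do not move let the fingers close. It gives the time, the measured TCP pose, the force, the opening and the grip force at its end, in the units of the state.
- manip.sense(): the state, without advancing time (a new reading comes with each control period).
- manip.snapshot(name): name is "side" or "top"; returns a dict with "img" (384x512x3 uint8, red, green, blue), "mtx" (3x3 intrinsics, pixels), "world_to_cam" (4x4, takes a point from world to camera coordinates). Camera axes: x right, y up, looking along -z (the intrinsics and any distortion apply to the point x, -y, -z); pixel columns grow to the right and rows downward; lengths in m; the calibration is good to about 2 mm. A picture is of the moment at which its call begins. There is no depth.
- manip.sign_off(): hands the job in; it is judged then, once.
Trained networks look in a picture, given as the dict that the camera call returned (one of the last four; its "shot" number tells which), for a name from the list of things; names that differ only in an ending like _2 or _b are one class to them, and where a whole thing is asked for, a point or a joint stands for the part that bears it (a point fixed in the world has none). Each returns a list of dicts, best first, with "conf" (0 to 1); they miss things now and then, are a little off and sometimes report something else, mostly with a low value. They report only what shows in the picture. A call takes as long as a camera call.
- manip.look_for(picture, query): "box" ([left, top, width, height] in pixels, round what is visible of it).
- manip.silhouettes(picture, query): "pixels" (384x512 bool, what is visible of it) and "box" ([left, top, width, height] in pixels, round what is visible of it).
The state is a dict: "t": time; "q": joint angles; "qd": joint speeds; "tau": joint torques, N m; "tcp_pos": TCP position; "tool_rot": TCP orientation; "force": force on the tool from outside, world axes, zero at the start; "ft_torque": the same for the moment, N m; "finger_gap": opening from 0.0 (shut) to 1.0 (fully open); "gripper_force": force on a finger pad.
Only numpy, scipy, OpenCV 4.12 (cv2) and the standard library are available. Lean on these libraries where they do the work, as an engineer would, in place of code of your own. Each camera call takes 0.05 s, during which the arm holds its last target. There are 200 camera calls.

## Working session

There is one attempt and no reset: what is moved stays moved. The work goes in short steps, Python scripts to look and compute and a tool call to move; the robot and the scene stay as the last step left them, time stands still between calls to the robot, and variables do not carry over. Pictures are saved under pics/ and viewed, at most 10 in all, crops included, and the job is handed in when it is done.

Besides the shell and the picture viewer there is one more tool, called after "Emit:" in YAML: its name, and indented under it one key for each argument. servo_tool: Moves the arm, as the interface text tells. Its arguments: {"type":"object","properties":{"commands":{"type":"array"},"force":{"type":"number"}},"required":["commands"]}

```bash
ls; mkdir -p pics
python3 - <<'E'
from station import manip
import cv2,numpy as np
s=manip.sense(); print(s)
for n in("side","top"):
    p=manip.snapshot(n); cv2.imwrite(f"pics/{n}0.png",p["img"][:,:,::-1]); print(n,p["mtx"].tolist(),p["world_to_cam"].round(4).tolist(),p.get("shot"),[k for k in p])
    for q in("press","guard","ring","pole","hook_tip","rest","tray","jar","mallet"):
        r=manip.look_for(p,q); print(q,[(np.round(d["box"],1).tolist(),round(d["conf"],2)) for d in r[:2]])
E
```

```text
pics
{'t': 0.0, 'q': array([-1.50245399e+00,  5.28455687e-01,  1.43393328e+00,  3.34465901e-06,
        1.18138251e+00, -1.78507687e-01]), 'qd': array([ 0.00020341,  0.00207961, -0.00085321,  0.00021336, -0.00166854,
        0.00049426]), 'tau': array([-1.92555803e-03, -4.42363071e+01, -1.78028888e+01, -2.48556144e-04,
        8.39970162e-03,  2.54247162e-06]), 'tcp_pos': array([ 0.15269353, -0.60531079,  0.2303302 ]), 'tool_rot': array([ 9.92392287e-01,  1.23111177e-01,  6.15214858e-05, -1.08767483e-03]), 'force': array([ 0.56992241,  0.10071881, -0.59825677]), 'ft_torque': array([ 0.00931929, -0.04026424, -0.00659858]), 'gripper_force': 0.0, 'finger_gap': 1.0013339117777753}
side [[443.6665204014438, 0.0, 258.89537741777656], [0.0, 443.6665204014438, 192.93374769227492], [0.0, 0.0, 1.0]] [[-0.9876, -0.1555, 0.0198, 0.5484], [0.115, -0.633, 0.7656, -0.2185], [-0.1065, 0.7584, 0.6431, -1.303], [0.0, 0.0, 0.0, 1.0]] 1 ['img', 'mtx', 'world_to_cam', 'shot']
press [([112.4, 70.2, 129.2, 212.2], 0.92), ([225.0, 308.2, 131.7, 61.4], 0.24)]
guard [([180.4, 127.9, 50.6, 101.1], 0.55)]
ring 
[... 343 characters left out ...]
.2076809782438, 0.0, 253.03693388698977], [0.0, 404.2076809782438, 179.5000032487211], [0.0, 0.0, 1.0]] [[-0.0195, -0.9997, 0.0176, 0.0013], [0.9916, -0.0171, 0.1282, -0.5741], [-0.1279, 0.02, 0.9916, -1.3129], [0.0, 0.0, 0.0, 1.0]] 2 ['img', 'mtx', 'world_to_cam', 'shot']
press [([189.5, 24.8, 131.3, 138.2], 0.88)]
guard [([194.6, 113.4, 111.8, 29.1], 0.81), ([133.6, 181.8, 33.1, 95.8], 0.7)]
ring []
pole [([139.9, 170.4, 14.8, 109.8], 0.56)]
hook_tip [([143.0, 171.6, 10.0, 109.0], 0.87)]
rest [([134.5, 176.3, 32.1, 100.5], 0.81)]
tray [([314.0, 201.0, 59.8, 44.7], 0.91)]
jar [([372.1, 155.0, 25.4, 23.8], 0.73)]
mallet [([91.4, 150.4, 37.0, 25.7], 0.69), ([142.9, 170.7, 12.3, 107.8], 0.25)]
```

Run:
```python
import cv2,numpy as np
s=cv2.imread("pics/side0.png");t=cv2.imread("pics/top0.png")
# side crops: x100-380,y60-384 ; top x 80-330 y 20-290
a=cv2.resize(s[60:384,95:385],None,fx=1.85,fy=1.85,interpolation=3)
b=cv2.resize(t[20:290,85:325],None,fx=2.2,fy=2.2,interpolation=3)
cv2.imwrite("pics/s1.png",a);cv2.imwrite("pics/t1.png",b);print(a.shape,b.shape)
```

```text
(599, 536, 3) (594, 528, 3)
```

View pics/s1.png

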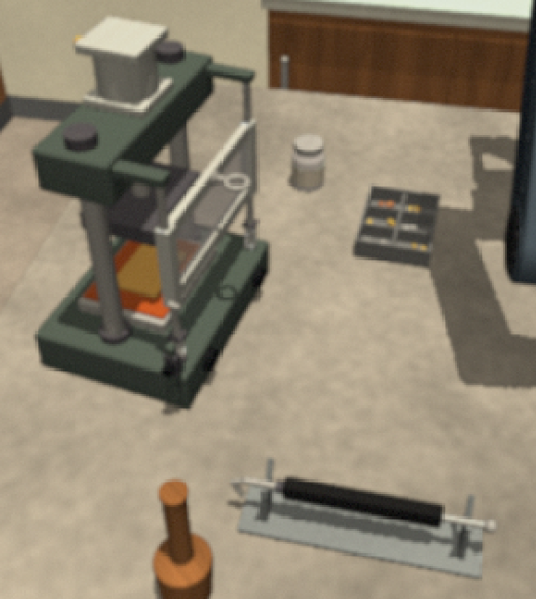

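View pics/t1.png

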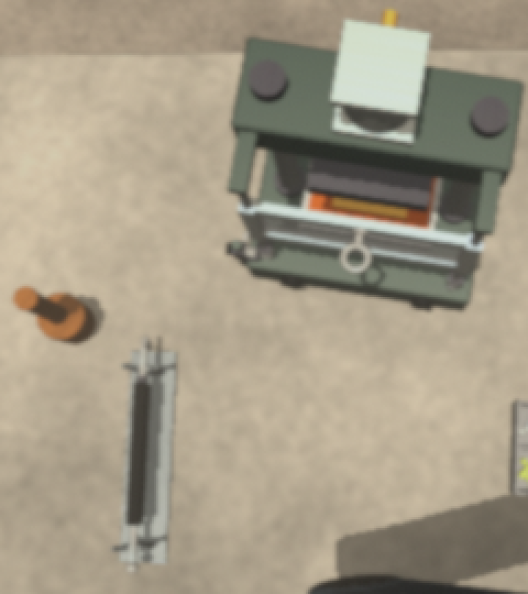

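The side view shows the ring at about px (223,158) and the pole with its hook end left at about (222,322), tail ball at (360,344). In the top view the ring is at about (246,137), and the pole runs from (154,174) at the hook to (144,278) at the ball.

```bash
cat > h.py <<'E'
import numpy as np,cv2
from scipy.optimize import least_squares
def proj(p,X):
    X=np.atleast_2d(X); c=X@p["world_to_cam"][:3,:3].T+p["world_to_cam"][:3,3]
    uv=np.c_[c[:,0]/-c[:,2],-c[:,1]/-c[:,2]]
    return uv*[p["mtx"][0,0],p["mtx"][1,1]]+p["mtx"][:2,2]
def tri(ps,uvs,z=None):
    f=lambda X:np.concatenate([(proj(p,X)[0]-u) for p,u in zip(ps,uvs)])
    r=least_squares(f,[.5,0,.1]); return r.x,np.abs(r.fun).max()
def onz(p,uv,z):
    r=least_squares(lambda a:proj(p,[a[0],a[1],z])[0]-uv,[.5,0]); return r.x
E
python3 - <<'E'
from station import manip
from h import *
S=manip.snapshot("side");T=manip.snapshot("top")
import pickle;pickle.dump((S,T),open("st.pkl","wb"))
ends=[]
for p,box in((S,(215,310,370,352)),(T,(136,168,158,284))):
    g=p["img"].max(2).astype(int); x0,y0,x1,y1=box
    m=np.zeros_like(g,np.uint8); m[y0:y1,x0:x1]=(g[y0:y1,x0:x1]<62)
    n,l,st,c=cv2.connectedComponentsWithStats(m); i=1+np.argmax(st[1:,4]); ys,xs=np.where(l==i)
    r=cv2.minAreaRect(np.c_[xs,ys].astype(np.float32)); b=cv2.boxPoints(r); 
    d=np.c_[xs,ys]-c[i]; v=np.linalg.svd(d,full_matrices=0)[2][0]; t=d@v
    print(st[i],c[i],r,v,t.min(),t.max())
    for q in("pole","rest","guard","ring"):
        for s in manip.silhouettes(p,q)[:1]:
            yy,xx=np.where(s["pixels"]); print(q,s["conf"],s["box"],xx.mean(),yy.mean())
    e=[c[i]+v*t.min(),c[i]+v*t.max()]
    if p is S: e=sorted(e,key=lambda a:a[0])
    else: e=sorted(e,key=lambda a:a[1])
    ends.append([c[i]]+e)
for k in range(3): print(tri((S,T),(ends[0][k],ends[1][k])))
print("ring",tri((S,T),([222.6,157.8],[246.4,136.8])))
print("tail",tri((S,T),([359.9,343.8],[144.1,277.7])))
a=onz(T,[193.2,114.5],.32);b=onz(T,[304.1,129.1],.32);print(a,b,np.linalg.norm(a-b),np.arctan2(*(b-a)[::1]))
a=cv2.resize(T["img"][100:160,185:315,::-1],None,fx=6,fy=6,interpolation=3);cv2.imwrite("pics/t2.png",a)
b=cv2.resize(S["img"][115:235,170:245,::-1],None,fx=5,fy=5,interpolation=3);cv2.imwrite("pics/s2.png",b)
E
```

```text
[247 319  87  26 927] [290.48651564 331.11218986] ((289.87469482421875, 330.9768371582031), (86.85658264160156, 10.998191833496094), 10.491477012634277) [0.98325845 0.18221641] -44.054441678582755 42.802421970797404
pole 0.87 [220.3, 314.3, 145.4, 32.0] 290.3774787535411 330.66218130311614
rest 0.71 [224.2, 309.1, 132.9, 63.7] 291.0449201085318 347.11456135061803
guard 0.94 [180.4, 127.8, 51.7, 97.8] 205.82395437262358 175.11368821292777
ring 0.74 [219.3, 315.8, 143.0, 31.3] 290.2103825136612 330.6413934426229
[149 230   1   1   1] [149. 230.] ((149.0, 230.0), (0.0, 0.0), 0.0) [1. 0.] 0.0 0.0
pole 0.66 [141.7, 173.2, 15.0, 103.1] 147.80323054331865 226.04405286343612
rest 0.77 [133.9, 176.7, 32.4, 99.6] 154.64306358381504 227.60838150289018
guard 0.8 [192.8, 113.1, 113.3, 29.0] 249.20248575867427 127.82081822889694
ring 0.6 [196.2, 112.3, 106.7, 31.6] 248.71794871794873 127.51991271140207
(array([0.42294126, 0.32857077, 0.06167557]), np.float64(3.087436168735195))
(array([0.49030976, 0.32939982, 0.06790937]), np.float64(24.162395117921193))
(array([0.35789787, 0.3305271 , 0.05638661]), np.float64(17.36096355264317))
ring (array([0.65472772, 0.01192453, 0.31659623]), np.float64(0.4407929693080348))
tail (array([0.26545552, 0.33991523, 0.06962438]), np.float64(0.3356539476826015))
[0.71603123 0.15345485] [ 0.67145064 -0.14325444] 0.30003971448689215 -2.9924581401852053
```

View pics/t2.png

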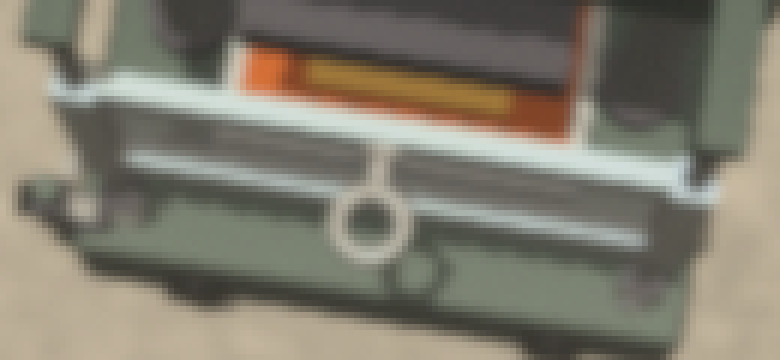

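View pics/s2.png

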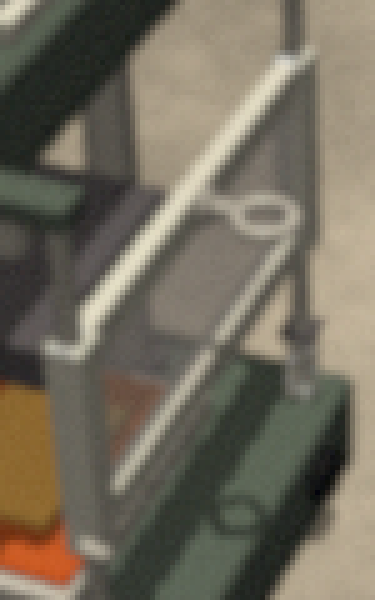

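Run:
```python
from h import *
import pickle
S,T=pickle.load(open("st.pkl","rb"))
print("ring",tri((S,T),([222.8,157.6],[246.25,136.25])))
def box(x,y,yaw):
    P=np.array([[a,b,c] for a in(-.1,.105) for b in(-.01,.01) for c in(-.015,.015)])
    R=np.array([[np.cos(yaw),-np.sin(yaw),0],[np.sin(yaw),np.cos(yaw),0],[0,0,1]])
    return P@R.T+[x,y,.07]
K=8
G={}
for k,p,(x0,y0,x1,y1) in(("S",S,(200,300,385,365)),("T",T,(125,160,180,290))):
    g=p["img"].max(2)[y0:y1,x0:x1]; 
    G[k]=(p,np.array([x0,y0]),cv2.resize(g,None,fx=K,fy=K,interpolation=1).astype(np.float32))
def score(v,ks="ST"):
    tot=0
    for k in ks:
        p,o,g=G[k]; uv=(proj(p,box(*v))-o+.5)*K-.5
        h=cv2.convexHull(uv.astype(np.float32)).astype(np.int32)
        m=cv2.fillConvexPoly(np.zeros(g.shape,np.uint8),h,1); d=cv2.dilate(m,np.ones((2*K+1,2*K+1),np.uint8))
        tot+=g[m>0].mean()-g[(d>0)&(m==0)].mean()
    return tot
from scipy.optimize import minimize
for ks in("S","T","ST"):
    best=min((minimize(score,[x0,.333,w0],args=(ks,),method="Nelder-Mead",options=dict(initial_simplex=[[x0,.333,w0],[x0+.01,.333,w0],[x0,.343,w0],[x0,.333,w0-.06]],xatol=1e-4)) for x0 in(.42,.43) for w0 in(-.1,-.04)),key=lambda r:r.fun)
    v=best.x; c,s=np.cos(v[2]),np.sin(v[2]); print(ks,v,best.fun,"tail pred",v[0]-.16*c,v[1]-.16*s)
    print(G["S"][1]*0+proj(S,box(*v)).mean(0),proj(T,box(*v)).mean(0),"ball",proj(S,[[v[0]-.16*c,v[1]-.16*s,.07]]),proj(T,[[v[0]-.16*c,v[1]-.16*s,.07]]))
# rest foot ellipse: rest silhouettes skip; local rest foot colors
```

```text
ring (array([0.6549942 , 0.01224249, 0.3177021 ]), np.float64(0.08316583513436626))
S [ 0.42704968  0.33290875 -0.04480619] -92.60857391357422 tail pred 0.26721025912179985 0.34007534214113655
[290.63445354 330.68978875] [147.06388767 225.15513736] ball [[359.40989043 343.67648795]] [[144.04753924 276.80815331]]
T [ 0.42425244  0.33176426 -0.04066056] -48.53253936767578 tail pred 0.26438468870854914 0.3382681599470531
[291.84436858 330.44437561] [147.40974622 226.02906145] ball [[360.62901211 343.16694308]] [[144.61188991 277.71456499]]
ST [ 0.42575642  0.33247898 -0.04337674] -139.75942993164062 tail pred 0.265906923658229 0.33941708286067684
[291.19138911 330.61278667] [147.19273619 225.55975121] ball [[359.97385225 343.50862731]] [[144.25176904 277.22741393]]
```

Run:
```python
from h import *
import pickle
S,T=pickle.load(open("st.pkl","rb"))
t1=lambda x,y:[(x+.5)/2.2-.5+85,(y+.5)/2.2-.5+20]
s1=lambda x,y:[(x+.5)/1.85-.5+95,(y+.5)/1.85-.5+60]
print("mallet top",tri((S,T),(s1(173,490),t1(27,298))))
print("mallet head top",onz(T,t1(62,317),.075))
print("tray corner",onz(T,[314,201],.04),"jar",onz(T,[384,167],.1))
print("press left front base", onz(T,t1(262,275),.075),onz(T,t1(468,307),.075))
```

```text
mallet top (array([0.63258144, 0.44642563, 0.21201253]), np.float64(0.708935519995066))
mallet head top [0.62817339 0.44462215]
tray corner [ 0.49820971 -0.21011654] jar [ 0.59911763 -0.42969367]
press left front base [0.68665477 0.15036852] [ 0.63332301 -0.15518426]
```

Emit:
servo_tool:
  commands: [0,0,0,0,0,0.0154,0.1,0,0,0,0,0,0.0154,0.1,0,0,0,0,0,0.0154,0.1,0.064,-0.05,0,0,0,0,0.1,0.064,-0.05,0,0,0,0,0.1,0.064,-0.05,0,0,0,0,0.1,0.064,-0.05,0,0,0,0,0.1,0.064,-0.05,0,0,0,0,0.1,0.064,-0.05,0,0,0,0,0.1,0.064,-0.05,0,0,0,0,0.1,0.064,-0.05,0,0,0,0,0.1,0.064,-0.05,0,0,0,0,0.1]
  force: 120

```text
t: 2.5
tcp_pos: [0.4517, -0.3924, 0.2315]
tool_rot: [1.0, -0.022, 0.0, 0.0]
force: [0.2, -0.0, -0.8]
finger_gap: 0.552
gripper_force: 0.0
```

Emit:
servo_tool:
  commands: [0.0036,-0.08,0,0,0,0,0.1,0.0036,-0.08,0,0,0,0,0.1,0.0036,-0.08,0,0,0,0,0.1,0.0036,-0.08,0,0,0,0,0.1,0.0036,-0.08,0,0,0,0,0.1,0.0036,-0.08,0,0,0,0,0.1,0.0036,-0.08,0,0,0,0,0.1,0.0036,-0.08,0,0,0,0,0.1,0.0036,-0.08,0,0,0,0,0.1,0.0036,-0.08,0,0,0,0,0.1,0.0036,-0.08,0,0,0,0,0.1,0.0036,-0.08,0,0,0,0,0.1]

```text
t: 3.5
tcp_pos: [0.4926, 0.0868, 0.2316]
tool_rot: [1.0, -0.022, 0.0, 0.0]
force: [1.2, -0.2, 0.3]
finger_gap: 0.55
gripper_force: 0.0
```

Emit:
servo_tool:
  commands: [0.0036,-0.08,0,0,0,0,0.1,0.0036,-0.08,0,0,0,0,0.1,0.0036,-0.08,0,0,0,0,0.1,0.0036,-0.08,0,0,0,0,0.1,0.0036,-0.08,0,0,0,0,0.1,0,0,0,0,0,0,0.1,0,0,0,0,0,0,0.1]

```text
t: 4.08
tcp_pos: [0.5101, 0.2863, 0.2311]
tool_rot: [1.0, -0.02, 0.0, 0.0]
force: [0.6, -0.1, -0.7]
finger_gap: 0.551
gripper_force: 0.0
```

Emit:
servo_tool:
  commands: [0.002,-0.043,0,0,0,0,0.1,0.0026,-0.042,0,0,0,0,0.1,0,0,0.07,0,0,0,0.1,0,0,0.07,0,0,0,0.1,0,0,0.06,0,0,0,0.1,0,0,0.04,0,0,0,0.1,0,0,0,0,0,0,0.1,0,0,0,0,0,0,0.1]

```text
t: 4.75
tcp_pos: [0.5141, 0.3249, 0.1105]
tool_rot: [1.0, -0.023, -0.001, 0.001]
force: [1.1, -0.2, -0.3]
finger_gap: 0.548
gripper_force: 0.0
```

Run:
```python
from station import manip
from h import *
s=manip.sense();print(s["tcp_pos"],s["q"])
p=manip.snapshot("top");q=manip.snapshot("side")
a=cv2.resize(p["img"][150:290,90:200,::-1],None,fx=4,fy=4,interpolation=3)
b=cv2.resize(q["img"][270:384,215:365,::-1],None,fx=2.3,fy=2.3,interpolation=3)
o=np.zeros((560,800,3),np.uint8);o[:,:440]=a;o[:b.shape[0],445:445+b.shape[1]]=b
cv2.imwrite("pics/g1.png",o)
```

```text
[0.5141148  0.32494139 0.11053559] [ 3.80245149e-01  6.60577505e-01  1.57431003e+00 -3.44648844e-04
  9.09792684e-01  1.99643731e+00]
```

View pics/g1.png

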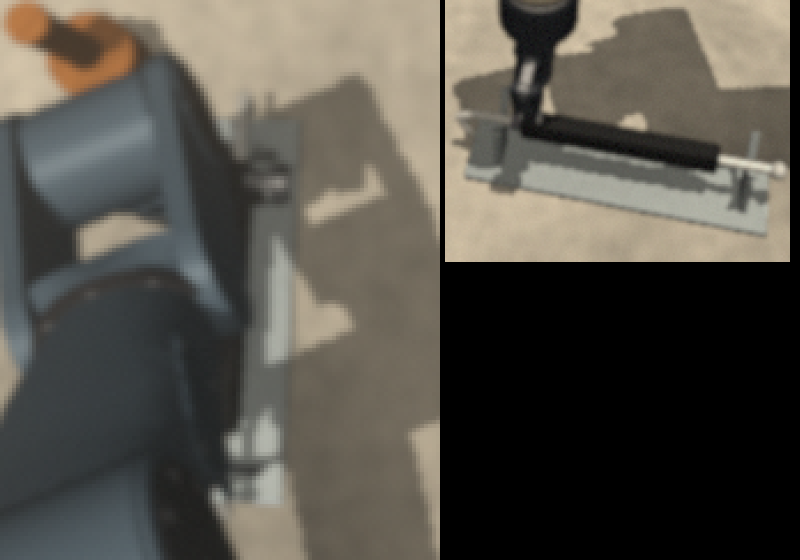

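The wrist stands over the handle just behind the front fork: in the right-hand crop the fingers are at about (525,115), with the fork at (487,140). The mallet is clear.

Emit:
servo_tool:
  commands: [0,-0.0076,0.05,0,0,0,0.1,0,0,0.05,0,0,0,0.1,0,0,0.019,0,0,0,0.1,0,0,0,0,0,0,0.1,0,0,0,0,0,0,0.1]

```text
t: 5.27
tcp_pos: [0.5154, 0.3305, 0.0529]
tool_rot: [1.0, -0.022, 0.001, -0.0]
force: [0.7, -0.3, 0.8]
finger_gap: 0.552
gripper_force: 0.0
```

Emit:
servo_tool:
  commands: [0,0,0,0,0,0,-1,0,0,0,0,0,0,-1,0,0,0,0,0,0,-1,0,0,0,0,0,0,-1,0,0,0,0,0,0,-1,0,0,0,0,0,0,-1,0,0,0,0,0,0,-1,0,0,0,0,0,0,-1]
  force: 120

```text
t: 5.93
tcp_pos: [0.5159, 0.3309, 0.0537]
tool_rot: [1.0, -0.021, 0.002, -0.001]
force: [0.7, -0.9, 7.0]
finger_gap: 0.218
gripper_force: 117.0
```

Emit:
servo_tool:
  commands: [0,0,-0.02,0,0,0,-1,0,0,-0.04,0,0,0,-1,0,0,-0.06,0,0,0,-1,0,0,-0.07,0,0,0,-1,0,0,-0.07,0,0,0,-1,0,0,-0.07,0,0,0,-1,0,0,-0.07,0,0,0,-1,0,0,-0.07,0,0,0,-1,0,0,-0.03,0,0,0.0084,-1,0,0,0,0,0,0.0084,-1,0,0,0,0,0.0174,0,-1,0,0,0,0,0.0174,0,-1]

```text
t: 6.93
tcp_pos: [0.5162, 0.3299, 0.3031]
tool_rot: [0.991, -0.075, 0.112, 0.008]
force: [-1.0, -0.1, -2.9]
finger_gap: 0.214
gripper_force: 117.3
```

Emit:
servo_tool:
  commands: [0,0,0,0,0.0174,0,-1,0,0,0,0,0.0174,0,-1,0,0.06,0,0,0,0,-1,0,0.07,0,0,0,0,-1,0,0.07,0,0,0,0,-1,0,0.07,0,0,0,0,-1,0,0.07,0,0,0,0,-1,0,0.07,0,0,0,0,-1,0,0.04,0,0,0,0,-1,0,0,0,0,0,0,-1,0,0,0,0,0,0,-1]

```text
t: 7.85
tcp_pos: [0.4804, 0.1068, 0.302]
tool_rot: [0.973, -0.074, 0.216, 0.016]
force: [-0.0, -0.4, -2.9]
finger_gap: 0.217
gripper_force: 117.9
```

```bash
cat >> h.py <<'E'
from scipy.spatial.transform import Rotation as Rt
def M(p,R): m=np.eye(4);m[:3,:3]=R.as_matrix();m[:3,3]=p;return m
TG=M([.5159,.3309,.0537],Rt.from_quat([1,-.021,.002,-.001]))
PG=M([.4257,.3325,.070],Rt.from_euler("z",-.0434))
T2P=np.linalg.inv(TG)@PG
def pole(s): return M(s["tcp_pos"],Rt.from_quat(s["tool_rot"]))@T2P
TIP=np.array([.1613,0,-.0338,1]); ELB=np.array([.1731,0,-.0085,1]); BEND=np.array([.155,0,0,1])
E
python3 - <<'E'
from station import manip
from h import *
s=manip.sense();P=pole(s)
print(s["tcp_pos"],s["q"].round(2)); print("euler zyx",Rt.from_matrix(P[:3,:3]).as_euler("ZYX",degrees=True))
tip=P@TIP;print("tip",tip)
pts=np.array([P@TIP,P@ELB,P@BEND,P@[.105,0,0,1],P@[-.16,0,0,1]])[:,:3]
W=[]
for n in("side","top"):
    p=manip.snapshot(n);uv=proj(p,pts);print(n,uv.round(1).tolist())
    x,y=uv[:3].mean(0).astype(int); x0,y0=x-45,y-60
    im=cv2.resize(p["img"][y0:y0+120,x0:x0+90,::-1],None,fx=4.4,fy=4.4,interpolation=3)
    im=im.copy()
    for u in uv[:3]:
        c=((u-[x0,y0]+.5)*4.4).astype(int); cv2.circle(im,tuple(int(k) for k in c),2,(0,0,255),-1)
    W.append(im);print(x0,y0)
cv2.imwrite("pics/h1.png",np.hstack(W))
E
```

```text
[0.48042449 0.10679427 0.30200723] [ 0.04  0.12  1.95 -0.13  0.65  1.85]
euler zyx [ -8.83868394 -24.80037116  -0.04901008]
tip [0.55110926 0.09344489 0.31595295 1.        ]
side [[257.2, 181.7], [257.4, 172.6], [265.3, 174.3], [283.0, 185.0], [375.2, 240.5]]
214 116
top [[216.2, 175.2], [215.4, 173.7], [214.3, 181.3], [212.3, 199.4], [202.9, 287.5]]
170 116
```

View pics/h1.png

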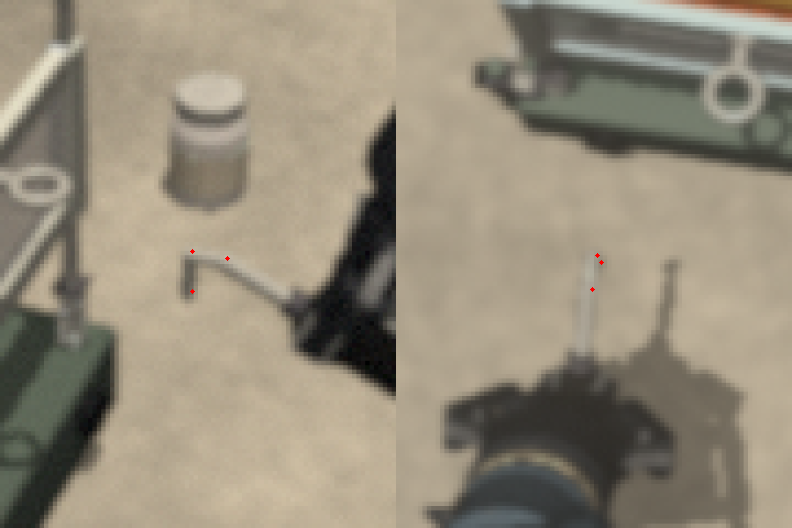

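The hook is seen about 3 mm to the +y side of my prediction, because the handle centred itself in the fingers. The prong's bottom is at about (187,295) in the left crop. I correct for that and approach.

Emit:
servo_tool:
  commands: [0.0081,0.045,-0.0175,0,0,0,-1,0.0081,0.045,-0.0175,0,0,0,-1,0.0081,0.045,-0.0175,0,0,0,-1,0.0327,0,0.0151,0,0,0,-1,0.0327,0,0.0151,0,0,0,-1,0.0327,0,0.0151,0,0,0,-1,0.0327,0,0.0151,0,0,0,-1,0.0327,0,0.0151,0,0,0,-1,0,0,0,0,0,0,-1,0,0,0,0,0,0,-1,0,0,0,0,0,0,-1]

```text
t: 8.87
tcp_pos: [0.5592, 0.029, 0.3303]
tool_rot: [0.974, -0.072, 0.215, 0.016]
force: [0.3, 0.4, -2.9]
finger_gap: 0.21
gripper_force: 118.1
```

```bash
sed -i 's/PG=M(\[.4257,.3325/PG=M([.4257,.3353/' h.py
cat > look.py <<'E'
import sys
from station import manip
from h import *
s=manip.sense();P=pole(s)
print(s["t"],s["tcp_pos"],"F",s["force"].round(2)); print("euler ZYX",Rt.from_matrix(P[:3,:3]).as_euler("ZYX",degrees=True).round(2))
print("tip",(P@TIP)[:3].round(4), "tip-ring",((P@TIP)[:3]-[.655,.0122,.3177]).round(4))
if len(sys.argv)>1:
    pts=np.array([P@TIP,P@ELB,P@BEND])[:,:3];W=[]
    for n in("side","top"):
        p=manip.snapshot(n);uv=proj(p,pts)
        x,y=uv.mean(0).astype(int); x0,y0=x-32,y-30; k=6
        im=cv2.resize(p["img"][y0:y0+70,x0:x0+64,::-1],None,fx=k,fy=k,interpolation=3).copy()
        for u in uv:
            c=((u-[x0,y0]+.5)*k).astype(int); cv2.circle(im,tuple(int(j) for j in c),2,(0,0,255),-1)
        W.append(im);print(n,x0,y0,uv.round(1).tolist())
    cv2.imwrite(sys.argv[1],np.hstack(W))
E
python3 look.py pics/h2.png
```

```text
8.8667 [0.5592321  0.02902293 0.33030387] F [ 0.35  0.35 -2.85]
euler ZYX [ -8.54 -24.68  -0.07]
tip [0.6303 0.0188 0.344 ] tip-ring [-0.0247  0.0066  0.0263]
side 201 116 [[231.4, 151.7], [231.1, 142.5], [238.6, 144.0]]
top 211 114 [[243.9, 143.1], [243.8, 140.6], [242.8, 148.3]]
```

View pics/h2.png

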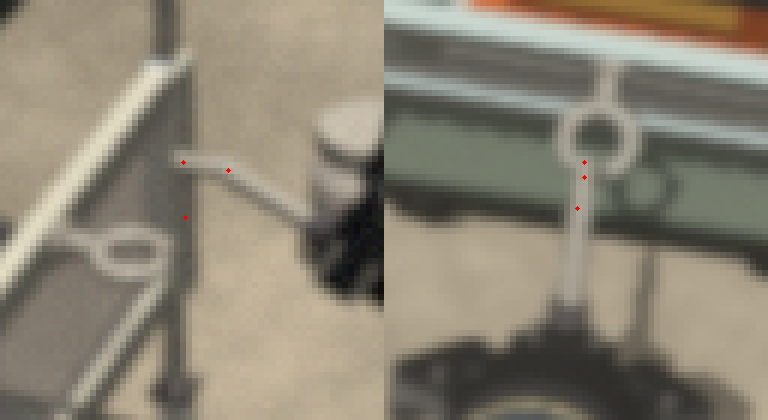

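Emit:
servo_tool:
  commands: [0.013,0.0028,0.0062,0,0,0,-1,0.014,0.0028,0.0062,0,0,0,-1,0.013,0,0.006,0,0,0,-1,0,0,0,0,0,0,-1,0,0,0,0,0,0,-1]

```text
t: 9.38
tcp_pos: [0.5821, 0.0214, 0.3313]
tool_rot: [0.973, -0.073, 0.216, 0.016]
force: [-0.9, 0.2, -1.8]
finger_gap: 0.212
gripper_force: 118.1
```

```bash
python3 look.py pics/h3.png
```

```text
9.3833 [0.58213179 0.02143245 0.33129055] F [-0.88  0.18 -1.79]
euler ZYX [ -8.66 -24.83  -0.08]
tip [0.6532 0.0111 0.3452] tip-ring [-0.0018 -0.0011  0.0275]
side 193 113 [[223.3, 148.7], [222.9, 139.6], [230.3, 141.0]]
top 214 105 [[246.7, 134.4], [246.7, 131.7], [245.7, 139.3]]
```

View pics/h3.png

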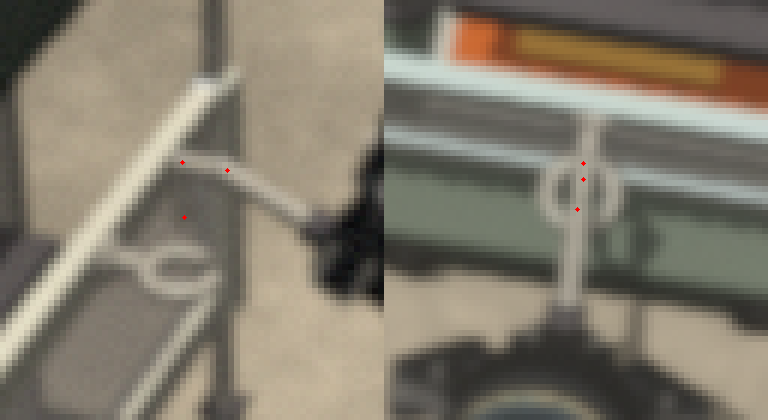

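Emit:
servo_tool:
  commands: [-0.0034,0,0.0073,0,0,0,-1,-0.0034,0,0.0073,0,0,0,-1,-0.0034,0,0.0073,0,0,0,-1,-0.0034,0,0.0073,0,0,0,-1,-0.0034,0,0.0073,0,0,0,-1,-0.0034,0,0.0073,0,0,0,-1,0,0,0,0,0,0,-1,0,0,0,0,0,0,-1]

```text
t: 10.15
tcp_pos: [0.5814, 0.0218, 0.3067]
tool_rot: [0.974, -0.073, 0.216, 0.016]
force: [0.0, -0.2, -3.1]
finger_gap: 0.211
gripper_force: 118.1
```

Emit:
servo_tool:
  commands: [-0.0026,0,0.0055,0,0,0,-1,0,0,0,0,0,0,-1,0,0,0,0,0,0,-1]

```text
t: 10.4
tcp_pos: [0.5815, 0.0218, 0.304]
tool_rot: [0.973, -0.073, 0.216, 0.016]
force: [0.5, 0.8, -1.9]
finger_gap: 0.213
gripper_force: 118.1
```

Emit:
servo_tool:
  commands: [-0.0034,0,0.0073,0,0,0,-1,-0.0034,0,0.0073,0,0,0,-1,-0.0034,0,0.0073,0,0,0,-1,0,0,0,0,0,0,-1,0,0,0,0,0,0,-1,0,0,0,0,0,0,-1]

```text
t: 10.9
tcp_pos: [0.5816, 0.0218, 0.292]
tool_rot: [0.973, -0.073, 0.216, 0.016]
force: [-0.4, 0.3, -1.9]
finger_gap: 0.215
gripper_force: 118.1
```

```bash
python3 look.py pics/h4.png
```

```text
10.9 [0.58164892 0.02176247 0.2919538 ] F [-0.37  0.28 -1.9 ]
euler ZYX [ -8.63 -24.83  -0.08]
tip [0.6527 0.0114 0.3059] tip-ring [-0.0023 -0.0008 -0.0118]
side 194 125 [[223.9, 161.2], [223.6, 152.5], [230.8, 153.9]]
top 214 108 [[246.5, 138.0], [246.6, 135.6], [245.5, 142.9]]
```

View pics/h4.png

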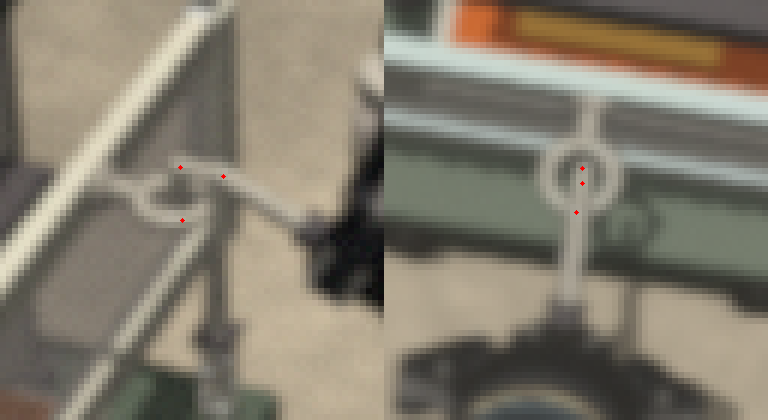

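The prong is down through the ring in both views: left crop (182,200), right crop (582,175). Now I draw the guard down.

Emit:
servo_tool:
  commands: [-0.0033,0,0.0073,0,0,0,-1,-0.0033,0,0.0073,0,0,0,-1,-0.0034,0,0.0073,0,0,0,-1,-0.0034,0,0.0073,0,0,0,-1,-0.0034,0,0.0073,0,0,0,-1,-0.0034,0,0.0073,0,0,0,-1,-0.0034,0,0.0073,0,0,0,-1,-0.0034,0,0.0073,0,0,0,-1,-0.0034,0,0.0073,0,0,0,-1,-0.0034,0,0.0073,0,0,0,-1]

```text
t: 11.83
tcp_pos: [0.5819, 0.0217, 0.2515]
tool_rot: [0.973, -0.073, 0.216, 0.016]
force: [-0.4, 1.2, 0.1]
finger_gap: 0.214
gripper_force: 118.4
```

Emit:
servo_tool:
  commands: [-0.0034,0,0.0073,0,0,0,-1,-0.0034,0,0.0073,0,0,0,-1,-0.0034,0,0.0073,0,0,0,-1,-0.0034,0,0.0073,0,0,0,-1,-0.0017,0,0.0036,0,0,0,-1,0,0,0,0,0,0,-1,0,0,0,0,0,0,-1]

```text
t: 12.42
tcp_pos: [0.5813, 0.0218, 0.2331]
tool_rot: [0.974, -0.073, 0.215, 0.016]
force: [0.4, -0.3, -1.8]
finger_gap: 0.215
gripper_force: 118.3
```

```bash
python3 look.py
```

```text
12.4167 [0.58126381 0.02178453 0.23312733] F [ 0.45 -0.31 -1.82]
euler ZYX [ -8.63 -24.73  -0.08]
tip [0.6523 0.0115 0.2469] tip-ring [-0.0027 -0.0007 -0.0708]
```

Emit:
servo_tool:
  commands: [-0.0017,0,0.0036,0,0,0,-1,-0.0017,0,0.0037,0,0,0,-1,-0.0017,0,0.0036,0,0,0,-1,-0.0017,0,0.0036,0,0,0,-1,-0.0017,0,0.0037,0,0,0,-1,-0.0017,0,0.0036,0,0,0,-1,-0.0017,0,0.0036,0,0,0,-1,-0.0017,0,0.0037,0,0,0,-1,-0.0017,0,0.0036,0,0,0,-1,-0.0017,0,0.0036,0,0,0,-1]

```text
t: 13.25
tcp_pos: [0.5817, 0.0218, 0.2135]
tool_rot: [0.973, -0.073, 0.216, 0.016]
force: [-1.6, 0.3, -0.3]
finger_gap: 0.212
gripper_force: 118.4
```

Emit:
servo_tool:
  commands: [-0.0017,0,0.0036,0,0,0,-1,-0.0017,0,0.0037,0,0,0,-1,-0.0017,0,0.0036,0,0,0,-1,-0.0017,0,0.0036,0,0,0,-1,-0.0017,0,0.0037,0,0,0,-1,-0.0017,0,0.0036,0,0,0,-1,0,0,0,0,0,0,-1,0,0,0,0,0,0,-1]

```text
t: 13.92
tcp_pos: [0.5817, 0.0218, 0.2014]
tool_rot: [0.974, -0.073, 0.216, 0.016]
force: [-0.3, -0.5, -0.4]
finger_gap: 0.214
gripper_force: 118.5
```

```bash
python3 look.py
```

```text
13.9167 [0.58165279 0.02175237 0.20137536] F [-0.35 -0.53 -0.36]
euler ZYX [ -8.63 -24.8   -0.08]
tip [0.6527 0.0114 0.2153] tip-ring [-0.0023 -0.0008 -0.1024]
```

Emit:
servo_tool:
  commands: [-0.0009,0,0.0018,0,0,0,-1,-0.0008,0,0.0018,0,0,0,-1,-0.0009,0,0.0018,0,0,0,-1,-0.0008,0,0.0018,0,0,0,-1,0,0,0,0,0,0,-1,0,0,0,0,0,0,-1]

```text
t: 14.42
tcp_pos: [0.5818, 0.0218, 0.1977]
tool_rot: [0.973, -0.073, 0.216, 0.016]
force: [-1.6, -0.8, 1.1]
finger_gap: 0.212
gripper_force: 118.6
```

Emit:
servo_tool:
  commands: [-0.0009,0,0.0018,0,0,0,-1,0,0,0,0,0,0,-1,-0.0008,0,0.0018,0,0,0,-1,0,0,0,0,0,0,-1,0,0,0,0,0,0,-1]

```text
t: 14.83
tcp_pos: [0.5819, 0.0217, 0.1958]
tool_rot: [0.973, -0.073, 0.217, 0.016]
force: [-3.2, 0.5, 3.4]
finger_gap: 0.214
gripper_force: 118.9
```

Emit:
servo_tool:
  commands: [-0.0004,0,0.0009,0,0,0,-1,0,0,0,0,0,0,-1,-0.0004,0,0.0009,0,0,0,-1,0,0,0,0,0,0,-1,0,0,0,0,0,0,-1]

```text
t: 15.25
tcp_pos: [0.5819, 0.0217, 0.1948]
tool_rot: [0.973, -0.073, 0.217, 0.016]
force: [-1.4, 0.1, 3.8]
finger_gap: 0.212
gripper_force: 118.9
```

Emit:
servo_tool:
  commands: [-0.0004,0,0.0009,0,0,0,-1,0,0,0,0,0,0,-1,-0.0004,0,0.0009,0,0,0,-1,0,0,0,0,0,0,-1,0,0,0,0,0,0,-1]

```text
t: 15.67
tcp_pos: [0.5819, 0.0217, 0.1937]
tool_rot: [0.973, -0.073, 0.216, 0.016]
force: [-1.2, -0.4, 3.8]
finger_gap: 0.214
gripper_force: 118.9
```

Emit:
servo_tool:
  commands: [-0.0004,0,0.0009,0,0,0,-1,0,0,0,0,0,0,-1,-0.0004,0,0.0009,0,0,0,-1,0,0,0,0,0,0,-1,0,0,0,0,0,0,-1]

```text
t: 16.08
tcp_pos: [0.5818, 0.0217, 0.1927]
tool_rot: [0.973, -0.073, 0.216, 0.016]
force: [-3.0, 0.1, 3.6]
finger_gap: 0.219
gripper_force: 118.9
```

Emit:
servo_tool:
  commands: [-0.0004,0,0.0009,0,0,0,-1,0,0,0,0,0,0,-1,-0.0004,0,0.0009,0,0,0,-1,0,0,0,0,0,0,-1,0,0,0,0,0,0,-1]

```text
t: 16.5
tcp_pos: [0.5818, 0.0217, 0.1917]
tool_rot: [0.973, -0.073, 0.216, 0.016]
force: [-1.8, 1.0, 3.6]
finger_gap: 0.215
gripper_force: 119.0
```

Emit:
servo_tool:
  commands: [-0.0004,0,0.0009,0,0,0,-1,0,0,0,0,0,0,-1,-0.0004,0,0.0009,0,0,0,-1,0,0,0,0,0,0,-1,0,0,0,0,0,0,-1]

```text
t: 16.92
tcp_pos: [0.5818, 0.0217, 0.1907]
tool_rot: [0.973, -0.073, 0.216, 0.016]
force: [-1.1, 0.4, 3.5]
finger_gap: 0.217
gripper_force: 119.0
```

```bash
sed -i 's/-\[.655,.0122,.3177\])/-[.655,.0122,.3177-.093])/' look.py; python3 look.py pics/h5.png
```

```text
16.9167 [0.58181754 0.02170501 0.19072214] F [-1.11  0.4   3.51]
euler ZYX [ -8.63 -24.83  -0.08]
tip [0.6529 0.0114 0.2047] tip-ring [-0.0021 -0.0008 -0.02  ]
side 195 156 [[225.0, 190.8], [224.7, 182.9], [231.5, 184.4]]
top 214 116 [[246.5, 145.9], [246.5, 143.8], [245.6, 150.5]]
```

View pics/h5.png

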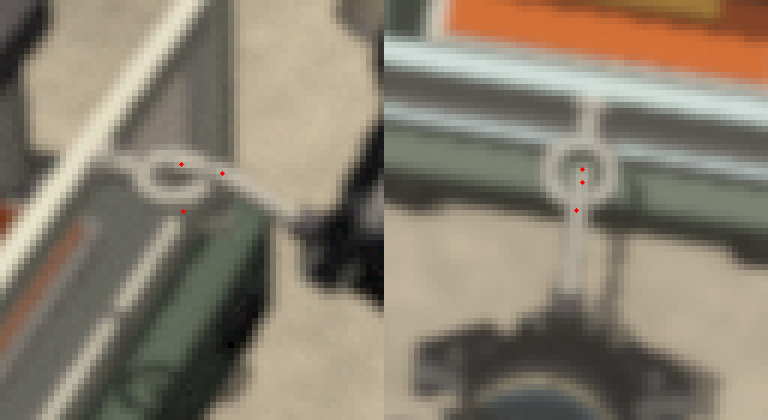

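The hook's level bar rests on the ring's near side, with the ring at (172,175) in the left crop. The guard is following, so I continue.

Emit:
servo_tool:
  commands: [-0.0004,0,0.0009,0,0,0,-1,0,0,0,0,0,0,-1,-0.0004,0,0.0009,0,0,0,-1,0,0,0,0,0,0,-1,0,0,0,0,0,0,-1]

```text
t: 17.43
tcp_pos: [0.5818, 0.0217, 0.1897]
tool_rot: [0.973, -0.073, 0.216, 0.016]
force: [-1.0, 0.4, 4.6]
finger_gap: 0.212
gripper_force: 119.0
```

Emit:
servo_tool:
  commands: [-0.0004,0,0.0009,0,0,0,-1,0,0,0,0,0,0,-1,-0.0004,0,0.0009,0,0,0,-1,0,0,0,0,0,0,-1,0,0,0,0,0,0,-1]

```text
t: 17.85
tcp_pos: [0.5818, 0.0217, 0.1887]
tool_rot: [0.973, -0.073, 0.216, 0.016]
force: [-1.4, 0.3, 4.8]
finger_gap: 0.213
gripper_force: 119.0
```

Emit:
servo_tool:
  commands: [-0.0004,0,0.0009,0,0,0,-1,0,0,0,0,0,0,-1,-0.0004,0,0.0009,0,0,0,-1,0,0,0,0,0,0,-1,0,0,0,0,0,0,-1]

```text
t: 18.27
tcp_pos: [0.5818, 0.0217, 0.1876]
tool_rot: [0.974, -0.073, 0.216, 0.016]
force: [-2.1, 0.0, 3.1]
finger_gap: 0.213
gripper_force: 118.9
```

Emit:
servo_tool:
  commands: [-0.0004,0,0.0009,0,0,0,-1,0,0,0,0,0,0,-1,0,0,0,0,0,0,-1]

```text
t: 18.52
tcp_pos: [0.5817, 0.0217, 0.1871]
tool_rot: [0.974, -0.073, 0.216, 0.016]
force: [-1.7, 0.3, 3.9]
finger_gap: 0.212
gripper_force: 118.9
```

Emit:
servo_tool:
  commands: [-0.0004,0,0.0009,0,0,0,-1,0,0,0,0,0,0,-1,0,0,0,0,0,0,-1]

```text
t: 18.77
tcp_pos: [0.5818, 0.0217, 0.1867]
tool_rot: [0.974, -0.073, 0.216, 0.016]
force: [-1.5, -0.5, 2.9]
finger_gap: 0.213
gripper_force: 118.9
```

Emit:
servo_tool:
  commands: [-0.0004,0,0.0009,0,0,0,-1,0,0,0,0,0,0,-1,0,0,0,0,0,0,-1]

```text
t: 19.02
tcp_pos: [0.5818, 0.0217, 0.1862]
tool_rot: [0.974, -0.073, 0.216, 0.016]
force: [-1.4, 0.6, 4.1]
finger_gap: 0.217
gripper_force: 118.9
```

Emit:
servo_tool:
  commands: [0.0009,0,-0.0018,0,0,0,-1,0.0008,0,-0.0018,0,0,0,-1,0.0009,0,-0.0018,0,0,0,-1,0.0008,0,-0.0018,0,0,0,-1,0,0,0,0,0,0,-1,0,0,0,0,0,0,-1]

```text
t: 19.52
tcp_pos: [0.5816, 0.0218, 0.1902]
tool_rot: [0.974, -0.073, 0.216, 0.016]
force: [0.4, -0.3, 0.4]
finger_gap: 0.215
gripper_force: 118.7
```

Emit:
servo_tool:
  commands: [-0.0009,0,0.0018,0,0,0,-1,-0.0008,0,0.0018,0,0,0,-1,-0.0009,0,0.0018,0,0,0,-1,-0.0008,0,0.0018,0,0,0,-1,0,0,0,0,0,0,-1,-0.0004,0,0.0009,0,0,0,-1,0,0,0,0,0,0,-1,0,0,0,0,0,0,-1]

```text
t: 20.18
tcp_pos: [0.5818, 0.0217, 0.1857]
tool_rot: [0.974, -0.073, 0.216, 0.016]
force: [-2.1, -0.3, 4.1]
finger_gap: 0.213
gripper_force: 119.1
```

Emit:
servo_tool:
  commands: [-0.0004,0,0.0009,0,0,0,-1,0,0,0,0,0,0,-1,-0.0004,0,0.0009,0,0,0,-1,0,0,0,0,0,0,-1,0,0,0,0,0,0,-1]

```text
t: 20.6
tcp_pos: [0.5818, 0.0217, 0.1847]
tool_rot: [0.974, -0.073, 0.216, 0.016]
force: [-1.5, 0.7, 3.1]
finger_gap: 0.216
gripper_force: 119.1
```

Emit:
servo_tool:
  commands: [-0.0004,0,0.0009,0,0,0,-1,0,0,0,0,0,0,-1,-0.0004,0,0.0009,0,0,0,-1,0,0,0,0,0,0,-1,0,0,0,0,0,0,-1]

```text
t: 21.02
tcp_pos: [0.5818, 0.0217, 0.1837]
tool_rot: [0.974, -0.073, 0.216, 0.016]
force: [-0.4, -0.6, 2.7]
finger_gap: 0.216
gripper_force: 119.1
```

Emit:
servo_tool:
  commands: [-0.0004,0,0.0009,0,0,0,-1,0,0,0,0,0,0,-1,-0.0004,0,0.0009,0,0,0,-1,0,0,0,0,0,0,-1,0,0,0,0,0,0,-1]

```text
t: 21.43
tcp_pos: [0.5818, 0.0217, 0.1828]
tool_rot: [0.973, -0.073, 0.216, 0.016]
force: [-2.8, 0.5, 3.3]
finger_gap: 0.213
gripper_force: 119.1
```

Emit:
servo_tool:
  commands: [-0.0004,0,0.0009,0,0,0,-1,0,0,0,0,0,0,-1,-0.0004,0,0.0009,0,0,0,-1,0,0,0,0,0,0,-1,0,0,0,0,0,0,-1]

```text
t: 21.85
tcp_pos: [0.5819, 0.0217, 0.1818]
tool_rot: [0.973, -0.073, 0.216, 0.016]
force: [-3.1, 0.8, 3.1]
finger_gap: 0.215
gripper_force: 119.1
```

Emit:
servo_tool:
  commands: [-0.0004,0,0.0009,0,0,0,-1,0,0,0,0,0,0,-1,-0.0004,0,0.0009,0,0,0,-1,0,0,0,0,0,0,-1,0,0,0,0,0,0,-1]

```text
t: 22.27
tcp_pos: [0.582, 0.0217, 0.1811]
tool_rot: [0.973, -0.073, 0.217, 0.016]
force: [-3.8, 1.0, 5.7]
finger_gap: 0.215
gripper_force: 119.4
```

```bash
cat > f.py <<'E'
from station import manip
import numpy as np
from h import *
F=[]
for i in range(5):
    p=manip.snapshot("side"); s=manip.sense(); F.append(s["force"])
print(s["t"],np.mean(F,0).round(2),np.std(F,0).round(2),s["tcp_pos"].round(4),"tip",(pole(s)@TIP)[:3].round(4))
for q in manip.silhouettes(p,"guard")[:2]: print(q["conf"],q["box"])
E
python3 f.py
```

```text
22.5167 [-4.18  0.34  5.4 ] [0.35 0.47 0.4 ] [0.582  0.0217 0.1811] tip [0.653  0.0114 0.1951]
0.71 [182.9, 156.5, 47.8, 96.6]
```

Emit:
servo_tool:
  commands: [-0.0004,0,0.0009,0,0,0,-1,0,0,0,0,0,0,-1,0,0,0,0,0,0,-1]

```text
t: 22.82
tcp_pos: [0.5821, 0.0217, 0.1809]
tool_rot: [0.973, -0.073, 0.217, 0.016]
force: [-5.2, 0.3, 6.3]
finger_gap: 0.216
gripper_force: 119.6
```

```bash
python3 f.py
```

```text
23.0667 [-5.41  0.58  6.84] [0.23 0.31 0.56] [0.5821 0.0217 0.1809] tip [0.6531 0.0114 0.1949]
0.72 [182.2, 152.2, 53.4, 96.8]
```

Emit:
servo_tool:
  commands: [0.0009,0,-0.0018,0,0,0,-1,0.0008,0,-0.0018,0,0,0,-1,0.0009,0,-0.0018,0,0,0,-1,0.0008,0,-0.0018,0,0,0,-1,0.0009,0,-0.0018,0,0,0,-1,0,0,0,0,0,0,-1,0,0,0,0,0,0,-1]

```text
t: 23.7
tcp_pos: [0.5817, 0.0217, 0.1848]
tool_rot: [0.974, -0.073, 0.216, 0.016]
force: [-0.1, -0.2, -2.3]
finger_gap: 0.211
gripper_force: 118.5
```

```bash
python3 f.py
```

```text
23.95 [-0.23 -0.06 -2.71] [0.45 0.42 0.38] [0.5819 0.0217 0.1852] tip [0.6529 0.0114 0.1991]
0.95 [183.3, 156.0, 49.0, 92.1]
```

Drawn back 5 mm, the force fell to the bare pole weight, so the latch is holding. Now I unhook.

Emit:
servo_tool:
  commands: [0.0034,0,-0.0073,0,0,0,-1,0.0034,0,-0.0073,0,0,0,-1,0.0034,0,-0.0073,0,0,0,-1,0.0034,0,-0.0073,0,0,0,-1,0.0034,0,-0.0073,0,0,0,-1,0.0034,0,-0.0073,0,0,0,-1,0.0034,0,-0.0073,0,0,0,-1,0.0034,0,-0.0073,0,0,0,-1,0.0034,0,-0.0073,0,0,0,-1,0.0034,0,-0.0073,0,0,0,-1,0.0034,0,-0.0073,0,0,0,-1,0,0,0,0,0,0,-1]

```text
t: 25.0
tcp_pos: [0.5826, 0.0216, 0.2308]
tool_rot: [0.973, -0.073, 0.217, 0.016]
force: [-0.4, -0.2, -3.0]
finger_gap: 0.215
gripper_force: 118.4
```

```bash
python3 f.py
```

```text
25.25 [ 0.25 -0.23 -2.17] [0.34 0.39 0.39] [0.5817 0.0217 0.2293] tip [0.6527 0.0114 0.2432]
0.96 [183.5, 151.8, 47.8, 97.9]
```

Emit:
servo_tool:
  commands: [-0.03,0,-0.014,0,0,0,-1,-0.05,0,-0.023,0,0,0,-1,-0.05,0,-0.023,0,0,0,-1,-0.05,0,-0.023,0,0,0,-1,0.02,0,-0.043,0,0,0,-1,0.02,0,-0.043,0,0,0,-1,0.02,0,-0.043,0,0,0,-1,0,-0.07,0,0,0,0,-1,0,-0.07,0,0,0,0,-1,0,-0.07,0,0,0,0,-1,0,-0.07,0,0,0,0,-1,0,-0.07,0,0,0,0,-1]

```text
t: 26.3
tcp_pos: [0.5096, 0.211, 0.3002]
tool_rot: [0.973, -0.073, 0.216, 0.016]
force: [0.6, -0.9, -2.2]
finger_gap: 0.217
gripper_force: 118.2
```

Emit:
servo_tool:
  commands: [0,-0.07,0,0,0,0,-1,0,-0.07,0,0,0,0,-1,0,-0.05,0,0,0,0,-1,0,0,0,0,-0.0174,0,-1,0,0,0,0,-0.0174,0,-1,0,0,0,0,-0.0174,0,-1,0,0,0,0,-0.0172,0,-1,0,0,0,0,0,-0.0084,-1,0,0,0,0,0,-0.0084,-1,0,0,0,0,0,0,-1,0,0,0,0,0,0,-1,0,0,0,0,0,0,-1]

```text
t: 27.3
tcp_pos: [0.5236, 0.3035, 0.3]
tool_rot: [1.0, -0.022, 0.001, 0.0]
force: [-0.0, -0.2, -1.9]
finger_gap: 0.217
gripper_force: 118.2
```

```bash
cat > d.py <<'E'
from station import manip
from h import *
s=manip.sense();C=M(s["tcp_pos"],Rt.from_quat(s["tool_rot"]));D=np.linalg.inv(C)@TG
print(s["t"],s["tcp_pos"].round(4),s["tool_rot"].round(4),s["force"].round(1))
print("shift share",(D[:3,3]/.5).round(4),"turn share",(Rt.from_matrix(D[:3,:3]).as_rotvec()/(2*np.pi)).round(4))
E
python3 d.py; python3 f.py
```

```text
27.3 [0.5236 0.3035 0.3   ] [ 9.998e-01 -2.220e-02  5.000e-04  1.000e-04] [-0.  -0.2 -1.9]
shift share [-0.0184 -0.0542  0.4926] turn share [ 0.0004  0.0005 -0.0004]
27.55 [-0.28 -0.1  -1.95] [0.69 0.49 0.2 ] [0.5237 0.3036 0.3004] tip [0.5947 0.3009 0.2828]
0.61 [183.9, 156.9, 46.5, 96.9]
0.18 [223.8, 310.2, 133.5, 61.8]
```

Emit:
servo_tool:
  commands: [-0.0092,-0.0256,0,0,0,0,-1,-0.0092,-0.0256,0,0,0,0,-1,0,0,0.06,0,0,0,-1,0,0,0.07,0,0,0,-1,0,0,0.07,0,0,0,-1,0,0,0.07,0,0,0,-1,0,0,0.06,0,0,0,-1,0,0,0.04,0,0,0,-1,0,0,0,0,0,0,-1,0,0,0,0,0,0,-1]

```text
t: 28.43
tcp_pos: [0.5152, 0.3303, 0.1143]
tool_rot: [1.0, -0.021, -0.001, 0.0]
force: [0.1, -0.9, -2.5]
finger_gap: 0.216
gripper_force: 118.1
```

```bash
python3 d.py
python3 - <<'E'
from station import manip
from h import *
s=manip.sense();P=pole(s)
# check tail ball in side view: bright blob near prediction
p=manip.snapshot("side");uv=proj(p,(P@[-.16,0,0,1])[:3])[0];uh=proj(p,(P@[-.1,0,0,1])[:3])[0]
print("pred ball",uv.round(1),"handle end",uh.round(1))
x,y=uv.round().astype(int);g=p["img"].min(2)[y-12:y+13,x-14:x+15].astype(int)
for r in g[::1]: print(" ".join("%3d"%v for v in r[::1]))
E
```

```text
28.4333 [0.5152 0.3303 0.1143] [ 9.998e-01 -2.130e-02 -5.000e-04  4.000e-04] [ 0.1 -0.9 -2.5]
shift share [ 0.0015 -0.0013  0.1213] turn share [ 0.0005  0.0008 -0.0001]
pred ball [364.9 329.3] handle end [337.8 324.4]
 82  84  81  85  79  83  80  81  81  80  82  82  84  84  81  82  78  82  84  78  76  79  83  84  84  83  82  83  80
 81  81  82  82  83  81  82  83  82  85  80  82  81  83  80  81  80  81  80  77  81  79  82  78  83  82  83  82  83
 84  81  78  81  82  82  81  82  78  82  83  81  81  82  83  82  80  80  79  80  82  79  81  82  83  80  82  84  81
 82  82  82  81  82  81  82  80  84  80  81  82  82  80  81  82  82  83  82  81  81  81  77  82  79  79  81  77  83
 83  81  79  80  80  81  81  82  83  80  80  82  82  78  80  82  82  78  86  80  80  79  82  82  82  80  78  79  81
 80  78  75  78  75  81  79  79  80  78  78  82  78  78  78  79  81  84  82  82  80  82  80  78  79  78  76  78  79
 83  80  78  74  79  77  78  80  81  76  82  77  81  78  77  80  81  79  81  83  83  81  79  75  74  74  78  75  78
116 105 103  97  92  89  82  81  78  75  79  81  86  91  92  81  80  7
[... 1317 characters left out ...]
  75
 84  79  80  78  75  77  75  78  75  74  74  77  76  79  80  78  81  79  76  76  76  75  71  74  72  76  75  75  75
 84  80  76  81  77  78  74  75  69  73  75  77  77  75  78  81  78  77  74  74  73  72  74  73  74  74  74  75  73
 79  79  78  78  75  72  75  72  74  72  71  74  79  76  76  77  75  76  74  73  73  73  74  72  74  76  75  75  75
 80  75  72  77  77  76  73  73  71  72  72  72  77  73  80  74  75  72  75  72  71  73  74  69  70  76  74  76  74
 78  79  76  78  75  73  74  72  72  75  74  74  74  74  78  77  74  76  74  72  69  70  72  74  73  74  72  76  75
 76  77  78  78  77  74  75  72  75  71  72  74  75  73  77  78  75  74  73  71  70  71  71  73  76  74  74  76  75
```

Emit:
servo_tool:
  commands: [0.0015,0.0018,0.03,0,0,0,-1,0,0,0.03,0,0,0,-1,0,0,0.024,0,0,0,-1,0,0,0.014,0,0,0,-1,0,0,0.01,0,0,0,-1,0,0,0,0,0,0,-1,0,0,0,0,0,0,-1]

```text
t: 29.07
tcp_pos: [0.5172, 0.3287, 0.0617]
tool_rot: [1.0, -0.022, 0.001, -0.0]
force: [0.1, -0.0, -2.2]
finger_gap: 0.215
gripper_force: 118.3
```

```bash
python3 d.py; python3 f.py
```

```text
29.0667 [0.5172 0.3287 0.0617] [ 9.998e-01 -2.170e-02  1.000e-03 -1.000e-04] [ 0.1 -0.  -2.2]
shift share [-0.0028 -0.0043  0.0161] turn share [ 0.0003  0.0003 -0.0002]
29.3167 [ 0.04  0.17 -2.33] [0.32 0.36 0.27] [0.5172 0.3286 0.0619] tip [0.5882 0.3258 0.0443]
0.9 [182.0, 155.7, 48.5, 93.6]
```

Still free, with 8 mm to go.

Emit:
servo_tool:
  commands: [-0.001,-0.002,0.004,0,0,0,-1,0,0,0.004,0,0,0,-1,0,0,0.004,0,0,0,-1,0,0,0.002,0,0,0,-1,0,0,0,0,0,0,-1,0,0,0,0,0,0,-1]

```text
t: 29.87
tcp_pos: [0.5163, 0.3294, 0.0541]
tool_rot: [1.0, -0.022, 0.0, 0.0]
force: [0.0, -0.4, -2.6]
finger_gap: 0.212
gripper_force: 118.5
```

```bash
python3 f.py
```

```text
30.1167 [ 0.21  0.07 -2.2 ] [0.42 0.63 0.4 ] [0.5164 0.3294 0.0542] tip [0.5873 0.3267 0.0366]
0.72 [183.9, 153.3, 49.8, 98.0]
```

Emit:
servo_tool:
  commands: [0,0,0.001,0,0,0,-1,0,0,0.001,0,0,0,-1,0,0,0,0,0,0,-1,0,0,0,0,0,0,-1]

```text
t: 30.5
tcp_pos: [0.5165, 0.3295, 0.0538]
tool_rot: [1.0, -0.022, 0.001, 0.0]
force: [-0.3, -1.0, 2.7]
finger_gap: 0.214
gripper_force: 118.7
```

```bash
python3 f.py
```

```text
30.75 [-1.53 -0.65  4.22] [0.41 0.36 0.62] [0.5165 0.3295 0.0538] tip [0.5874 0.3268 0.0361]
0.59 [180.9, 153.3, 51.1, 98.5]
```

Emit:
servo_tool:
  commands: [0,0,0,0,0,0,-0.3,0,0,0,0,0,0,0,0,0,0,0,0,0,0.15,0,0,0,0,0,0,0.15,0,0,0,0,0,0,0.15,0,0,0,0,0,0,0.15]
  force: 20

```text
t: 31.3
tcp_pos: [0.5163, 0.3295, 0.0531]
tool_rot: [1.0, -0.022, 0.001, 0.0]
force: [1.0, 0.2, 0.5]
finger_gap: 0.576
gripper_force: 0.0
```

Emit:
servo_tool:
  commands: [0,0,-0.01,0,0,0,0.15,0,0,-0.03,0,0,0,0.15,0,0,-0.05,0,0,0,0.15,0,0,-0.07,0,0,0,0.15,0,0,-0.07,0,0,0,0.15,0,0,-0.07,0,0,0,0.15,0,0,-0.07,0,0,0,0.15,0,0.07,0,0,0,0,0.15,0,0.07,0,0,0,0,0.15,-0.03,0.07,0,0,0,0,0.15,-0.03,0.07,0,0,0,0,0.15,0,0,0,0,0,0,0.15]

```text
t: 32.3
tcp_pos: [0.4754, 0.1863, 0.238]
tool_rot: [1.0, -0.023, -0.003, 0.002]
force: [-0.3, 0.1, 0.1]
finger_gap: 0.573
gripper_force: 0.0
```

Emit:
servo_tool:
  commands: [0,0.07,0,0,0,0,0.15,0,0.07,0,0,0,0,0.15,0,0.07,0,0,0,0,0.15,0,0.07,0,0,0,0,0.15,0,0.07,0,0,0,0,0.15,0,0.07,0,0,0,0,0.15,0,0,0,0,0,0,0.15,0,0,0,0,0,0,0.15]

```text
t: 32.97
tcp_pos: [0.4713, -0.0203, 0.2386]
tool_rot: [1.0, -0.024, 0.001, -0.0]
force: [0.4, 0.3, 0.4]
finger_gap: 0.571
gripper_force: 0.0
```

Run:
```python
from station import manip
from h import *
import pickle
S0,T0=pickle.load(open("st.pkl","rb"))
s=manip.sense();print(s["t"],s["tcp_pos"],s["force"])
S=manip.snapshot("side");T=manip.snapshot("top")
# before/after comparison by subpixel registration
for n,a,b,(x0,y0,x1,y1) in(("side pole",S0,S,(212,300,375,360)),("top pole",T0,T,(130,165,172,285)),("top mallet",T0,T,(85,140,132,182)),("top jar",T0,T,(360,145,410,190)),("top tray",T0,T,(300,190,385,256))):
    A,B=[cv2.cvtColor(i["img"][y0:y1,x0:x1],cv2.COLOR_RGB2GRAY) for i in(a,b)]
    print(n,np.abs(A.astype(int)-B).mean().round(2),cv2.phaseCorrelate(np.float32(A),np.float32(B),cv2.createHanningWindow(A.shape[::-1],cv2.CV_32F)))
for q,p in(("guard",S),("pole",S),("pole",T)):
    for d in manip.silhouettes(p,q)[:1]: print(q,d["conf"],d["box"])
# ring position along its vertical path: correlate patch of ring (top bright arc)
P=np.array([[.655,.0122,.3177-g] for g in np.arange(0,.112,.001)]);uv=proj(S,P)
x,y=np.round(uv[0]).astype(int);t=S0["img"][y-7:y+8,x-10:x+11]
w=S["img"][y-12:y+60,x-22:x+25];r=cv2.matchTemplate(w,t,cv2.TM_CCOEFF_NORMED);_,v,_,l=cv2.minMaxLoc(r)
c=np.array([l[0]+x-22+10,l[1]+y-12+7]);k=np.argmin(np.linalg.norm(uv-c,axis=1));print("ring",v,c,"guard mm",k,np.linalg.norm(uv-c,axis=1)[k])
```

```text
32.9667 [ 0.47134077 -0.02030181  0.238641  ] [0.44381437 0.29616846 0.37301162]
side pole 3.44 ((-0.17048860363560436, 0.1439493866972974), 1.0132296631071303)
top pole 5.47 ((0.4568185448833688, -0.027177056109678688), 0.9280671366938839)
top mallet 5.39 ((-0.09936051591697748, 0.4264538954749142), 0.9124022761980692)
top jar 5.76 ((-0.03246231056098381, 0.6165656297971402), 0.8746594445970324)
top tray 15.54 ((0.06996500800175198, 0.0698276662325199), 0.6610629926493139)
guard 0.66 [184.1, 154.7, 48.0, 97.6]
pole 0.92 [218.1, 315.1, 146.5, 33.2]
pole 0.78 [142.0, 171.2, 13.4, 108.3]
ring 0.8005837798118591 [224 187] guard mm 99 0.06923692891249844
```

```bash
python3 -c "
from station import manip
print(manip.sign_off())"
```

```text
the job is handed in; nothing more can be done
None
```

I handed the job in at about 33 s: the last images put the guard down at about 99 mm, held by its latch, and the pole back in both forks of its rest; the hand-in returned no verdict.

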